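# Lock the sloping holder, then present the laryngoscope handle upright

## Robot

A 6-joint arm with a two-finger parallel gripper is mounted at the origin on a cart in front of the work surface, level with it; the furniture and walls round the work are solid. World frame = base frame: x ahead of the robot, y to its left, z up, the work surface at z = 0. Lengths are in m, angles in rad, forces in N, time in s.
With the tool pointing down it reaches from about 0.35 to 0.975 m from the base axis. Payload 4.9 kg.
Tool frame: the origin (TCP) lies at the very end of the fingers, on their centre line; the grasp point (between the pads) lies 19 mm behind it; z points along the fingers, y is the line along which they close (so a half turn about z gives the same grasp; the last joint's range is limited). The gripper opens to 85 mm and grips with 20 to 120 N. Pads are 22 mm wide; open, the fingers measure 114 mm over their backs; the gripper's body (76 mm by 85 mm) begins 54 mm behind the grasp point. The pads swing forward as they close: fully open they stand 13 mm farther back than shut.
Start: joints at [1.202, 0.053, 1.613, -0, 1.476, -0.119], TCP at [0.154, 0.606, 0.231] pointing down, gripper open.
Joint ranges: [-3.01, 3.01], [-1.01, 2.22], [0.06, 2.58], [-1.02, 4.17], [0.09, 2.62], [-3.14, 3.14]. Speed limits (rad/s): [2.57, 2.57, 3.14, 3.14, 3.14, 3.14].

## Interface

Orientations are given as a unit quaternion [w, x, y, z].
In Python, from plant import * gives the robot as it stands.
- The arm moves only by the tool jog_arm, never from a script. Its argument "moves" is a list that holds one entry, the list of rows, each a list of 7 numbers: the finger opening in cm, from 0 to 8.54, then the shift along the tool's x, y, z in cm, then the turn, a rotation vector about the tool's x, y, z in rad. A call has 1 to 20 rows; each row shifts and turns the commanded pose from where the row before left it, along the tool's axes as they then stand; what a row does not reach is not made up. A row lasts 1/12 s, in which the tool goes at most 41.7 mm and 7.16 degrees, less where a joint would pass 70% of its speed; a pose out of reach is approached as far as the arm can. A call is refused whole if a number of a shift passes 4.17 or a number of a turn 0.125, either way. A call with a gripper value outside its range is refused whole. The fingers move at their own pace and stop on an object; the grip force is fixed at half the most. Time passes only in rows, so rows that do not move let the fingers close. It gives the time, the measured TCP pose, the force, the opening and the grip force at its end, in the units of the state.
- state(): the state, without advancing time (a new reading comes with each control period).
- grab_frame(name): name is "scene" or "top" or "wrist"; returns a dict with "color" (480x640x3 uint8, blue, green, red), "depth" (480x640 float32, m along the optical axis (not along the pixel's ray), 0 where there is no reading), "fx", "fy", "cx", "cy" (pixels), "k1" (the pictures are not rectified: a ray, as slopes to the right and down, at radius r is drawn at 1 + k1 r^2 times it, then the intrinsics apply), "R" (3x3) and "t" (3): a world point X has camera coordinates R X + t. Camera axes: x right, y down, z forward; pixel columns grow to the right and rows downward; lengths in m; the calibration is good to about 2 mm. A picture is of the moment at which its call begins.
- job_done(): hands the job in; it is judged then, once.
Trained networks look in a picture, given as the dict that the camera call returned (one of the last four; its "shot" number tells which), for a name from the list of things; names that differ only in an ending like _2 or _b are one class to them, and where a whole thing is asked for, a point or a joint stands for the part that bears it (a point fixed in the world has none). Each returns a list of dicts, best first, with "p" (0 to 1); they miss things now and then, are a little off and sometimes report something else, mostly with a low value. They report only what shows in the picture. A call takes as long as a camera call.
- recognise(name, picture): "rect" ([centre column, centre row, width, height] in pixels, round what is visible of it).
- regions_of(name, picture): "pixels" (480x640 bool, what is visible of it) and "rect" ([centre column, centre row, width, height] in pixels, round what is visible of it).
The state is a dict: "time": time; "joint_pos": joint angles; "joint_vel": joint speeds; "joint_efforts": joint torques, N m; "tool_pos": TCP position; "tool_rot": TCP orientation; "contact_force": force on the tool from outside, world axes, zero at the start; "ft_torque": the same for the moment, N m; "gripper_width": opening from 0.0 (shut) to 1.0 (fully open); "grasp_force": force on a finger pad.
Only numpy, scipy, OpenCV 4.12 (cv2) and the standard library are available. Lean on these libraries where they do the work, as an engineer would, in place of code of your own. Each camera call takes 0.05 s, during which the arm holds its last target. There are 200 camera calls.

## Task

The white laryngoscope handle stands in the sloping holder. First lock the holder to its bench bracket by pushing the headed steel pin fully home through fork and lug; then draw the handle out along its slope, turn it upright with the narrow neck end on top, ready for a blade, and keep it raised with its lower end at least 15 cm above the worktop. Finish while still holding it there, motionless, and leave the other things where they are.

Things in the scene. Friction and masses are not known exactly. Their poses are not given: they have to be found in the camera images.
- holder: Fixed grey and white plastic holder, foot 135 x 110 mm; origin on the worktop. Its level +x axis is the way the slope leans: a white square tube leans 40 degrees from upright towards +x (see socket_floor, socket_mouth). On its -x side, towards the robot, the foot's lug lies between the ears of a steel bench bracket's fork, reaching to x = -175 mm; fork top 34 mm above the worktop.
- pin_head (a point): Centre of the top of the lock pin's round head (24 mm across, 10 mm tall; shank 10 mm, upright), 105 mm from the holder's origin along its -x axis. 64 mm above the worktop when fully raised, 44 mm when home with the head flat on the fork.
- lock_pin (a joint): How far the captive lock pin has been pushed down: 0 fully raised, 0.020 m home. It starts 0 to 4 mm down, slides with about 4 N of friction and stays where it is left; press it from above with closed fingers.
- lary_handle: White laryngoscope handle, loose bar 130 x 26 (grip width) x 30 mm, about 0.24 kg. Origin at mid-length in the middle of one 26 mm wide face; +y runs to the foot end (in the tube), -y to the narrow neck end (up the slope), +z through the 30 mm thickness (bar axis at z = 15 mm), +x across the width, level at the start. 60 mm show out of the tube and can be gripped across the width from above.
- handle_foot (a point): Centre of the handle's foot end (65 mm from mid-length along its +y, on the bar's axis).
- handle_neck (a point): Centre of the handle's narrow neck end (65 mm from mid-length along its -y, on the bar's axis).
- socket_floor (a point): Centre of the holder tube's inner floor, (-45, 0, 32) mm in the holder's frame, where the handle's foot end rests. The tube is 32 mm wide x 33 mm inside, 40 x 41 mm outside, 70 mm deep.
- socket_mouth (a point): Centre of the tube's open mouth, (0, 0, 85.6) mm in the holder's frame; the mouth's highest edge is 99 mm above the worktop.
- tape_silk: Bystander: roll of white tape, 57 mm across, 25 mm tall, beside the holder; origin under its centre.
- vial_2: Bystander: small glass vial, 24 mm across, 51 mm tall, beside the bracket; origin under its centre.
- syringe_10: Bystander: syringe 121 mm long, 28 x 23 mm, lying beside the holder; origin under its middle.
- kidney_dish: Bystander: grey kidney-shaped dish, 96 x 217 x 35 mm, on the left; origin under its centre.

How it is judged:
On the way, in this order (a step that is already met when the one before it is completed fails the run):
1. the lock pin is home while the handle still stands in the holder (value of joint lock_pin above 0.0175 m and distance between handle_foot and socket_floor below 0.02 m), for 0.2 s.
2. the handle is drawn out of the tube, clear of the holder (value of joint lock_pin above 0.0175 m and distance between handle_foot and socket_floor above 0.08 m and contact force between lary_handle and holder below 0.1 N), for 0.1 s.
At the end, for the whole second after the job is handed in: The lock pin is home (within 2.5 mm); the handle is held in the fingers and by nothing else, still, neck end up within 12 degrees of upright, its foot end at least 14 cm above the worktop; the tape roll, vial, syringe and dish are within 4 cm of where they stood (value of joint lock_pin above 0.0175 m and height (world z) of handle_foot above 0.14 m and angle between lary_handle's own y axis and vertical above 2.9316 rad and contact force between the fingers and lary_handle above 1 N and contact force between lary_handle and holder below 0.1 N and linear speed of lary_handle below 0.03 m/s and angular speed of lary_handle below 0.2 rad/s and distance of each of tape_silk, vial_2, syringe_10, kidney_dish from where it was at the start of the episode below 0.04 m); the arm keeps its last pose, push and grip.
It fails at once if a bystander is knocked away from its place (distance of any of tape_silk, vial_2, syringe_10, kidney_dish from where it was at the start of the episode above 0.05 m).
It also fails if it takes over 51 s, if anything falls off the work surface, if the arm or the gripper's body presses on something with over 40 N, if the wrist force passes 120 N, or if a joint passes its speed limit or range.

## Working session

There is one attempt and no reset: what is moved stays moved. The work goes in short steps, Python scripts to look and compute and a tool call to move; the robot and the scene stay as the last step left them, time stands still between calls to the robot, and variables do not carry over. Pictures are saved under pics/ and viewed, at most 10 in all, crops included, and the job is handed in when it is done.

Besides the shell and the picture viewer there is one more tool, called after ">>>" by a JSON object that holds its "op" and its "data", one argument or row to a line. jog_arm: Moves the arm, as the interface text tells. Its arguments: {"type":"object","properties":{"moves":{"type":"array"}},"required":["moves"]}

```bash
mkdir -p pics; ls; cat > h.py <<'E'
from plant import *
import numpy as np, cv2
def cloud(f, mask=None):
    d=f["depth"]; m=d>0
    if mask is not None: m&=mask
    v,u=np.nonzero(m); z=d[v,u]
    x=(u-f["cx"])/f["fx"]; y=(v-f["cy"])/f["fy"]
    r0=np.hypot(x,y); r=r0.copy()
    for _ in range(10): r=r0/(1+f["k1"]*r*r)
    s=np.where(r0>0,r/np.maximum(r0,1e-9),1)
    P=np.stack([x*s*z,y*s*z,z],1)
    return (P-np.array(f["t"]))@np.array(f["R"])
E
python3 - <<'E'
from h import *
s=state(); print(s["time"],s["tool_pos"],s["tool_rot"],s["gripper_width"])
ims=[]
for c in ("scene","top"):
    f=grab_frame(c); print(c,"cam",-np.array(f["R"]).T@np.array(f["t"]))
    im=f["color"].copy()
    for n in ("holder","lary_handle","lock_pin","tape_silk","vial_2","syringe_10","kidney_dish"):
        for r in regions_of(n,f)[:2]:
            P=cloud(f,r["pixels"]); u,v,w,h=r["rect"]
            if len(P): print(n,round(r["p"],2),np.round(r["rect"]),"med",np.round(np.median(P,0),3),"lo",np.round(np.percentile(P,2,axis=0),3),"hi",np.round(np.percentile(P,98,axis=0),3))
            if r["p"]>.4:
                cv2.rectangle(im,(int(u-w/2),int(v-h/2)),(int(u+w/2),int(v+h/2)),(0,0,255),1)
                cv2.putText(im,n,(int(u-w/2),int(v-h/2)-2),0,.4,(0,0,255),1)
    cv2.imwrite(f"pics/{c}.png",im)
E
```

```text
pics
0.0 [0.15427408 0.60500772 0.23007154] [-2.48743213e-04  1.24579664e-01  9.92209078e-01 -9.95272616e-04] 1.0017799800510039
scene cam [-0.09520724 -0.76000878  0.67847209]
holder 0.92 [346. 329. 133.  84.] med [ 0.539 -0.091  0.016] lo [ 0.418 -0.139  0.002] hi [ 0.638 -0.04   0.09 ]
holder 0.65 [419. 358.  60.  35.] med [ 0.586 -0.203  0.014] lo [ 0.575 -0.257  0.006] hi [ 0.599 -0.146  0.021]
lary_handle 0.94 [382. 281.  28.  35.] med [ 0.599 -0.094  0.11 ] lo [ 0.579 -0.102 -0.001] hi [0.712 0.003 0.134]
lock_pin 0.74 [322. 328.  18.  14.] med [ 0.48  -0.076  0.057] lo [ 0.471 -0.084  0.034] hi [ 0.491 -0.066  0.061]
tape_silk 0.57 [297. 311.  27.  27.] med [0.509 0.039 0.019] lo [ 0.486  0.02  -0.001] hi [0.538 0.074 0.025]
vial_2 0.56 [360. 372.  18.  31.] med [ 0.467 -0.184  0.029] lo [ 0.461 -0.191  0.   ] hi [ 0.479 -0.172  0.051]
syringe_10 0.87 [418. 358.  63.  39.] med [ 0.586 -0.205  0.014] lo [ 0.574 -0.258 -0.001] hi [ 0.613 -0.146  0.021]
kidney_dish 0.76 [215. 243.  71.  41.] med [0.524 0.377 0.014] lo [ 0.461  0.278 -0.002] hi [0.564 0.476 0.033]
top cam [0.34976608 0.08406734 1.12151642]
holder 0.74 [382. 262.  51. 112.] med [ 0.542 -0.068  0.012] lo [ 0.417 -0.135  0.002] hi [ 0.643 -0.029  0.092]
lary_handle 0.73 [388. 217.  20.  34.] med [ 0.6   -0.084  0.114] lo [ 0.576 -0.117  0.012] hi [ 0.641 -0.071  0.135]
lock_pin 0.55 [380. 282.   7.  13.] med [ 0.481 -0.07   0.059] lo [ 0.471 -0.079  0.055] hi [ 0.489 -0.061  0.063]
lock_pin 0.32 [378. 261.  54. 113.] med [ 0.541 -0.068  0.013] lo [ 0.419 -0.133  0.002] hi [ 0.641 -0.03   0.093]
tape_silk 0.93 [318. 271.  25.  25.] med [0.51  0.05  0.022] lo [0.485 0.024 0.001] hi [0.536 0.076 0.027]
syringe_10 0.88 [432. 234.  58.  13.] med [ 0.587 -0.199  0.015] lo [ 0.576 -0.253  0.006] hi [ 0.599 -0.143  0.022]
kidney_dish 0.82 [159. 272. 108.  53.] med [0.513 0.378 0.003] lo [ 0.461  0.281 -0.003] hi [0.555 0.471 0.033]
```

View pics/scene.png

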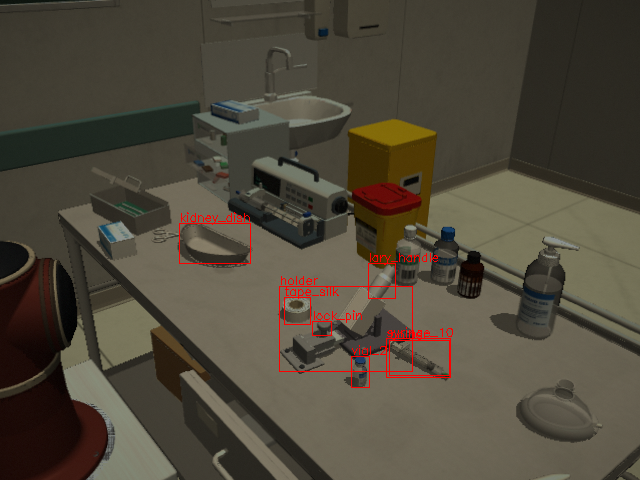

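View pics/top.png

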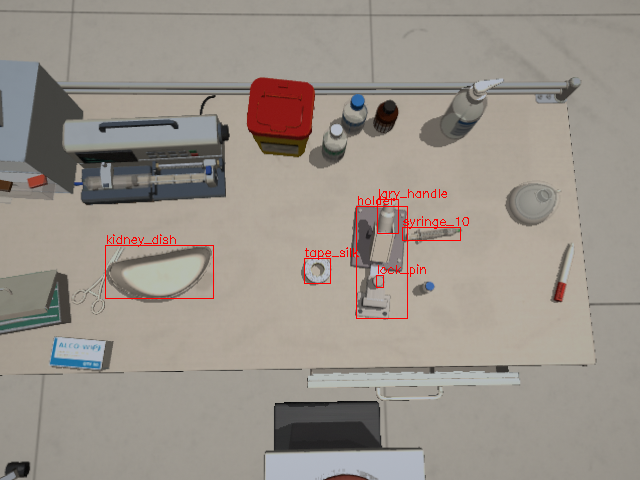

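Scene view shows the holder near (345,330), handle (382,281) and pin (322,328). The top view has the handle at (388,217) and the pin at about (380,282). The heights fit the text, so I'm moving over the holder with fingers closed for wrist views.

>>> {"op": "jog_arm", "data": {
  "moves": [
    [[0, 0, 0, -0.5, 0, 0, -0.12], [0, -2.15, -3.31, -0.25, 0, 0, 0], [0, -2.15, -3.31, -0.25, 0, 0, 0], [0, -2.15, -3.31, -0.25, 0, 0, 0], [0, -2.15, -3.31, -0.25, 0, 0, 0], [0, -2.15, -3.31, -0.25, 0, 0, 0], [0, -2.15, -3.31, -0.25, 0, 0, 0], [0, -2.15, -3.31, -0.25, 0, 0, 0], [0, -2.15, -3.31, -0.25, 0, 0, 0], [0, -2.15, -3.31, -0.25, 0, 0, 0], [0, -2.15, -3.31, -0.25, 0, 0, 0], [0, -2.15, -3.31, -0.25, 0, 0, 0], [0, -2.15, -3.31, -0.25, 0, 0, 0], [0, -2.15, -3.31, -0.25, 0, 0, 0], [0, -2.15, -3.31, -0.25, 0, 0, 0], [0, -2.15, -3.31, -0.25, 0, 0, 0], [0, -2.15, -3.31, -0.25, 0, 0, 0], [0, -2.15, -3.31, -0.25, 0, 0, 0], [0, -2.15, -3.31, -0.25, 0, 0, 0], [0, -2.15, -3.31, -0.25, 0, 0, 0]]
  ]
}}

```text
time: 2.47
tool_pos: [0.4786, -0.073, 0.2842]
tool_rot: [0.0, 0.065, 0.998, -0.0]
contact_force: [0.8, 0.6, 0.3]
gripper_width: 0.003
grasp_force: 0.0
```

```bash
cat >> h.py <<'E'
from scipy.spatial.transform import Rotation as Rot
def tool(s=None):
    s=s or state(); return np.array(s["tool_pos"]),Rot.from_quat(s["tool_rot"],scalar_first=True).as_matrix()
E
python3 - <<'E'
from h import *
p,R=tool(); print(state()["time"],p,R.round(3))
f=grab_frame("wrist"); print("cam",-np.array(f["R"]).T@np.array(f["t"]),np.array(f["R"]).round(2))
im=f["color"].copy()
for n in ("holder","lary_handle","lock_pin","vial_2","tape_silk"):
    for r in regions_of(n,f)[:2]:
        P=cloud(f,r["pixels"]); u,v,w,h=r["rect"]
        if len(P): print(n,round(r["p"],2),np.round(r["rect"]),len(P),"med",np.round(np.median(P,0),3),"lo",np.round(np.percentile(P,2,axis=0),3),"hi",np.round(np.percentile(P,98,axis=0),3))
        if r["p"]>.4: np.save(f"w_{n}.npy",P)
cv2.imwrite("pics/w1.png",im)
E
```

```text
2.4667 [ 0.47861641 -0.07304056  0.28421836] [[-0.991  0.13   0.001]
 [ 0.13   0.991 -0.   ]
 [-0.001 -0.    -1.   ]]
cam [ 0.40814309 -0.06193363  0.42569909] [[ 0.13  0.99  0.  ]
 [ 0.95 -0.13  0.29]
 [ 0.28 -0.04 -0.96]]
holder 0.65 [323. 233. 100. 190.] 10741 med [ 0.529 -0.071  0.012] lo [ 0.417 -0.134  0.003] hi [ 0.623 -0.029  0.079]
lock_pin 0.86 [323. 212.  24.  22.] 419 med [ 0.483 -0.071  0.059] lo [ 0.473 -0.081  0.052] hi [ 0.495 -0.061  0.061]
vial_2 0.79 [229. 207.  34.  28.] 563 med [ 0.471 -0.172  0.035] lo [ 0.462 -0.192 -0.001] hi [ 0.483 -0.166  0.051]
vial_2 0.17 [322. 211.  24.  25.] 390 med [ 0.483 -0.071  0.059] lo [ 0.473 -0.081  0.057] hi [ 0.494 -0.061  0.061]
tape_silk 0.94 [432. 215.  55.  53.] 1858 med [0.513 0.049 0.023] lo [0.487 0.023 0.   ] hi [0.54  0.075 0.025]
```

View pics/w1.png

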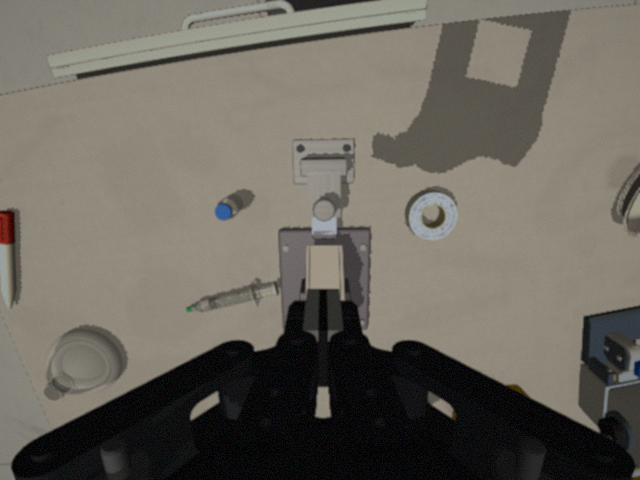

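The wrist view shows the pin head at (323,212), with its top at about (0.482, -0.071, 0.060). That is 4 mm below fully raised, which fits, and all three views agree. The tape (432,215) and vial (225,211) are well clear. The holder's axis runs along tool x, so I'm pressing the pin.

>>> {"op": "jog_arm", "data": {
  "moves": [
    [[0, -0.3, 0.2, 3.6, 0, 0, 0], [0, 0, 0, 3.6, 0, 0, 0], [0, 0, 0, 3.6, 0, 0, 0], [0, 0, 0, 3.6, 0, 0, 0], [0, 0, 0, 3.6, 0, 0, 0], [0, 0, 0, 3.0, 0, 0, 0], [0, 0, 0, 0.4, 0, 0, 0], [0, 0, 0, 0.3, 0, 0, 0], [0, 0, 0, 0.3, 0, 0, 0], [0, 0, 0, 0.3, 0, 0, 0], [0, 0, 0, 0.3, 0, 0, 0], [0, 0, 0, 0.3, 0, 0, 0], [0, 0, 0, 0.2, 0, 0, 0], [0, 0, 0, 0.2, 0, 0, 0], [0, 0, 0, 0.2, 0, 0, 0], [0, 0, 0, 0, 0, 0, 0]]
  ]
}}

```text
time: 4.1
tool_pos: [0.4822, -0.0697, 0.0493]
tool_rot: [0.001, 0.065, 0.998, -0.0]
contact_force: [3.5, 0.1, 4.3]
gripper_width: -0.001
grasp_force: 1.8
```

>>> {"op": "jog_arm", "data": {
  "moves": [
    [[0, 0, 0, 0.2, 0, 0, 0], [0, 0, 0, 0.2, 0, 0, 0], [0, 0, 0, 0.1, 0, 0, 0], [0, 0, 0, 0.1, 0, 0, 0], [0, 0, 0, 0, 0, 0, 0], [0, 0, 0, 0, 0, 0, 0], [0, 0, 0, 0, 0, 0, 0]]
  ]
}}

```text
time: 4.68
tool_pos: [0.4817, -0.0695, 0.0439]
tool_rot: [-0.0, 0.065, 0.998, -0.0]
contact_force: [-0.6, -0.8, 10.5]
gripper_width: 0.008
grasp_force: 5.3
```

>>> {"op": "jog_arm", "data": {
  "moves": [
    [[0, 0, 0, 0.15, 0, 0, 0], [0, 0, 0, 0.0, 0, 0, 0], [0, 0, 0, 0, 0, 0, 0]]
  ]
}}

```text
time: 4.93
tool_pos: [0.4818, -0.0696, 0.0439]
tool_rot: [-0.0, 0.065, 0.998, -0.0]
contact_force: [-5.6, 1.9, 20.3]
gripper_width: -0.002
grasp_force: 10.0
```

>>> {"op": "jog_arm", "data": {
  "moves": [
    [[0, 0, 0, -1.5, 0, 0, 0], [0, 0, 0, -3.6, 0, 0, 0], [0, 0, 0, -3.6, 0, 0, 0], [0, 0, 0, -3.6, 0, 0, 0], [8.5, 0, 0, -3.6, 0, 0, 0], [8.5, 0, 0, -3.6, 0, 0, 0], [8.5, -3.5, 0, -2, 0, 0, 0], [8.5, -4, 0, 0, 0, 0, 0], [8.5, -4, 0, 0, 0, 0, 0], [8.5, 0, 0, 0, 0, 0, 0], [8.5, 0, 0, 0, 0, 0, 0], [8.5, 0, 0, 0, 0, 0, 0], [8.5, 0, 0, 0, 0, 0, 0]]
  ]
}}

```text
time: 6.02
tool_pos: [0.5941, -0.0839, 0.2557]
tool_rot: [-0.001, 0.065, 0.998, 0.0]
contact_force: [-0.3, -0.1, 0.3]
gripper_width: 0.996
grasp_force: 0.0
```

```bash
python3 - <<'E'
from h import *
p,R=tool(); print(state()["time"],p)
f=grab_frame("wrist")
im=f["color"].copy()
for n in ("holder","lary_handle","lock_pin"):
    for r in regions_of(n,f)[:2]:
        P=cloud(f,r["pixels"]); 
        if len(P): print(n,round(r["p"],2),np.round(r["rect"]),len(P),"med",np.round(np.median(P,0),3),"lo",np.round(np.percentile(P,2,axis=0),3),"hi",np.round(np.percentile(P,98,axis=0),3))
        if r["p"]>.4: np.save(f"w_{n}.npy",P)
cv2.imwrite("pics/w2.png",im)
# obstacles above 0.12 near path
f=grab_frame("top"); P=cloud(f); r=np.hypot(P[:,0]-.4,P[:,1])
for x0 in np.arange(.6,.95,.05):
    m=(abs(P[:,0]-x0-.025)<.025)&(P[:,2]>.05)&(P[:,1]>-.35)&(P[:,1]<.2)
    if m.any(): print(round(x0,2),[(round(y,2),round(P[m&(abs(P[:,1]-y-.025)<.025)][:,2].max(),2)) for y in np.arange(-.35,.2,.05) if (m&(abs(P[:,1]-y-.025)<.025)).any()])
E
```

```text
6.0167 [ 0.59405364 -0.08392046  0.25565061]
holder 0.95 [320. 134. 112. 234.] 17025 med [ 0.539 -0.073  0.012] lo [ 0.418 -0.135  0.003] hi [ 0.643 -0.029  0.094]
lary_handle 0.9 [319. 241.  36.  80.] 2499 med [ 0.602 -0.085  0.116] lo [ 0.578 -0.098  0.086] hi [ 0.632 -0.071  0.135]
lary_handle 0.61 [216. 212. 103.  32.] 1427 med [ 0.589 -0.195  0.015] lo [ 0.576 -0.255  0.007] hi [ 0.601 -0.143  0.022]
lock_pin 0.85 [318.  90.  25.  32.] 600 med [ 0.484 -0.071  0.043] lo [ 0.473 -0.081  0.032] hi [ 0.495 -0.06   0.044]
0.6 [(np.float64(-0.15), np.float64(0.57)), (np.float64(-0.1), np.float64(0.58)), (np.float64(-0.05), np.float64(0.58))]
0.7 [(np.float64(-0.0), np.float64(0.05))]
0.75 [(np.float64(-0.05), np.float64(0.13)), (np.float64(-0.0), np.float64(0.13)), (np.float64(0.05), np.float64(0.16)), (np.float64(0.1), np.float64(0.16)), (np.float64(0.15), np.float64(0.16))]
0.8 [(np.float64(-0.35), np.float64(0.19)), (np.float64(-0.3), np.float64(0.2)), (np.float64(-0.25), np.float64(0.19)), (np.float64(-0.15), np.float64(0.1)), (np.float64(-0.1), np.float64(0.1)), (np.float64(-0.05
[... 172 characters left out ...]
0.19)), (np.float64(-0.3), np.float64(0.19)), (np.float64(-0.25), np.float64(0.14)), (np.float64(-0.15), np.float64(0.1)), (np.float64(-0.1), np.float64(0.1)), (np.float64(-0.05), np.float64(0.12)), (np.float64(0.05), np.float64(0.16)), (np.float64(0.1), np.float64(0.16)), (np.float64(0.15), np.float64(0.16))]
0.9 [(np.float64(-0.35), np.float64(0.07)), (np.float64(-0.3), np.float64(0.07)), (np.float64(-0.25), np.float64(0.07)), (np.float64(-0.2), np.float64(0.07)), (np.float64(-0.15), np.float64(0.07)), (np.float64(-0.1), np.float64(0.07)), (np.float64(-0.05), np.float64(0.07)), (np.float64(-0.0), np.float64(0.07)), (np.float64(0.05), np.float64(0.07)), (np.float64(0.15), np.float64(0.07))]
```

View pics/w2.png

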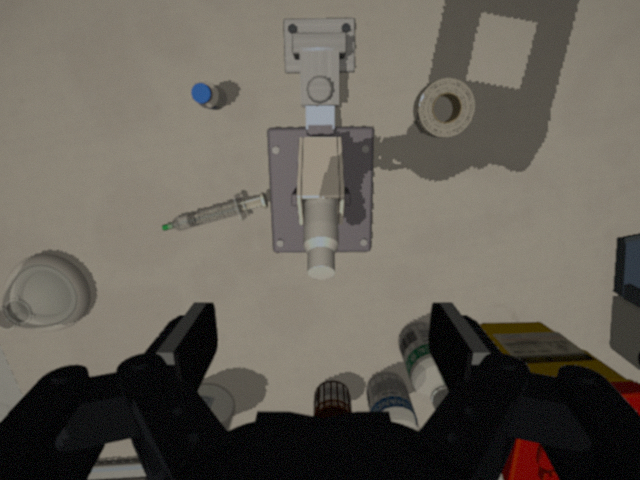

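The wrist view shows the pin home, with its head at (319,90) and top at 0.044 m. The handle stands at (319,241), its wide bar above the mouth at row ~200 down to a collar near row 240, then the narrow neck to row 278. I'm fitting the bar axis now.

```bash
python3 - <<'E'
from h import *
P=np.load("w_lary_handle.npy")
if P[:,1].mean()<-.15:
    f=grab_frame("wrist"); P=cloud(f,regions_of("lary_handle",f)[0]["pixels"])
H=np.load("w_holder.npy")
pin=np.array([.483,-.071])
P=P[P[:,2]>.07]
# horizontal axis yaw from handle + pin
c,vt=P[:,:2].mean(0),None
yaw=np.arctan2(*(c-pin)[::-1]); print("yaw pin->handle",np.degrees(yaw))
B=H[(H[:,2]<.02)&(H[:,0]>.5)][:,:2].astype(np.float32); print("foot rect",cv2.minAreaRect(B))
for yaw in (np.radians(-7.5),):
    h=np.array([np.cos(yaw),np.sin(yaw)]); n=np.array([-h[1],h[0]])
    o=pin+.105*h; print("holder origin est",o)
    X=(P[:,:2]-o)@h; Y=(P[:,:2]-o)@n; Z=P[:,2]-.0856
    S=X*np.sin(np.radians(40))+Z*np.cos(np.radians(40)); N=-X*np.cos(np.radians(40))+Z*np.sin(np.radians(40))
    for s in np.arange(-.012,.07,.006):
        m=abs(S-s)<.003
        if m.sum()>10: print(round(s,3),m.sum(),"Y",np.percentile(Y[m],[3,50,97]).round(4),"N",np.percentile(N[m],[5,50,95]).round(4))
E
```

```text
yaw pin->handle -6.601992190340377
foot rect ((0.5762510895729065, -0.08217528462409973), (0.1136583536863327, 0.15612316131591797), 83.66929626464844)
holder origin est [ 0.58710171 -0.08470525]
-0.006 80 Y [-0.012   0.0059  0.0151] N [0.0017 0.0067 0.0107]
0.0 171 Y [-0.0117  0.002   0.0142] N [0.0018 0.0092 0.0115]
0.006 173 Y [-0.0116  0.0012  0.0147] N [0.0024 0.0094 0.0116]
0.012 194 Y [-0.0115  0.0017  0.0148] N [0.0019 0.0099 0.0118]
0.018 181 Y [-0.0118  0.0013  0.0146] N [0.0024 0.0099 0.0117]
0.024 212 Y [-0.0112  0.0025  0.0154] N [0.002  0.0098 0.012 ]
0.03 218 Y [-0.0114  0.0021  0.0152] N [0.002  0.0095 0.012 ]
0.036 276 Y [-0.0109  0.0018  0.0151] N [0.0006 0.0084 0.0113]
0.042 223 Y [-0.0093  0.0022  0.0127] N [-0.0011  0.0065  0.009 ]
0.048 176 Y [-0.0082  0.0022  0.0123] N [0.0009 0.0063 0.0084]
0.054 183 Y [-0.0085  0.0022  0.0124] N [0.0002 0.0066 0.0084]
0.06 369 Y [-0.0073  0.0022  0.0115] N [-0.011   0.0002  0.0078]
```

>>> {"op": "jog_arm", "data": {
  "moves": [
    [[8.5, -1.15, 0, 0, 0, 0, -0.017], [8.5, 0, 0, 3.5, 0, 0, 0], [8.5, 0, 0, 3.5, 0, 0, 0], [8.5, 0, 0, 3.5, 0, 0, 0], [8.5, 0, 0, 3.5, 0, 0, 0], [8.5, 0, 0, 2.0, 0, 0, 0], [8.5, 0, 0, 0.7, 0, 0, 0], [8.5, 0, 0, 0, 0, 0, 0], [5, 0, 0, 0, 0, 0, 0], [4, 0, 0, 0, 0, 0, 0], [3, 0, 0, 0, 0, 0, 0], [2, 0, 0, 0, 0, 0, 0], [0, 0, 0, 0, 0, 0, 0], [0, 0, 0, 0, 0, 0, 0], [0, 0, 0, 0, 0, 0, 0], [0, 0, 0, 0, 0, 0, 0], [0, 0, 0, 0, 0, 0, 0]]
  ]
}}

```text
time: 7.78
tool_pos: [0.6077, -0.0862, 0.091]
tool_rot: [0.001, 0.056, 0.998, -0.001]
contact_force: [-1.6, -0.9, 5.1]
gripper_width: 0.289
grasp_force: 59.5
```

>>> {"op": "jog_arm", "data": {
  "moves": [
    [[0, -0.32, 0, -0.38, 0, 0, 0], [0, -0.64, 0, -0.77, 0, 0, 0], [0, -0.64, 0, -0.77, 0, 0, 0], [0, -0.64, 0, -0.77, 0, 0, 0], [0, 0, 0, 0, 0, 0, 0]]
  ]
}}

```text
time: 8.2
tool_pos: [0.6309, -0.0884, 0.1185]
tool_rot: [0.001, 0.056, 0.998, -0.0]
contact_force: [-1.7, 1.1, 2.1]
gripper_width: 0.287
grasp_force: 59.4
```

```bash
python3 - <<'E'
from h import *
s=state(); print(s["gripper_width"],s["grasp_force"],s["contact_force"])
f=grab_frame("scene"); cv2.imwrite("pics/s2.png",cv2.resize(f["color"][200:400,260:480],None,fx=2.5,fy=2.5))
E
```

```text
0.2872328659855921 59.40916299819946 [-1.65331385  1.07914347  2.06094694]
```

View pics/s2.png

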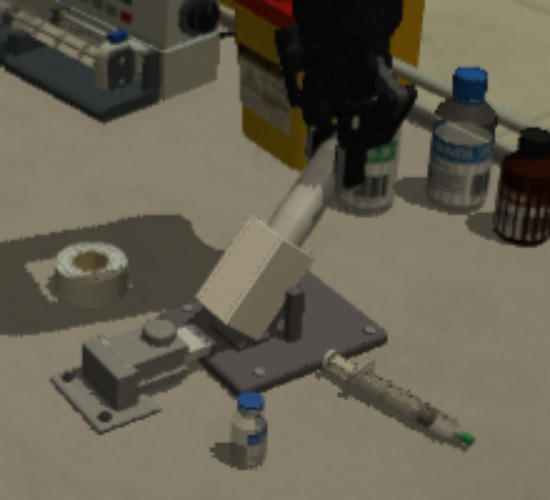

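The crop shows the handle, held near (330,165), sliding out of the tube with the bystanders undisturbed. I'll keep drawing.

>>> {"op": "jog_arm", "data": {
  "moves": [
    [[0, -0.77, 0, -0.92, 0, 0, 0], [0, -0.77, 0, -0.92, 0, 0, 0], [0, -0.77, 0, -0.92, 0, 0, 0], [0, -0.77, 0, -0.92, 0, 0, 0], [0, -0.77, 0, -0.92, 0, 0, 0], [0, -0.77, 0, -0.92, 0, 0, 0], [0, -0.77, 0, -0.92, 0, 0, 0], [0, -0.5, 0, -0.92, 0, 0, 0], [0, 0, 0, -1, 0, 0, 0], [0, 0, 0, -2, 0, 0, 0], [0, 0, 0, -3, 0, 0, 0], [0, 0, 0, -3, 0, 0, 0], [0, 0, 0, -3, 0, 0, 0], [0, 0, 0, -1.5, 0, 0, 0], [0, 0, 0, 0, 0, 0, 0]]
  ]
}}

```text
time: 9.5
tool_pos: [0.6892, -0.0952, 0.3312]
tool_rot: [0.005, 0.056, 0.998, -0.001]
contact_force: [-0.1, 0.0, -1.6]
gripper_width: 0.284
grasp_force: 59.1
```

>>> {"op": "jog_arm", "data": {
  "moves": [
    [[0, 0, 0, 0, 0, -0.05, 0], [0, 0, 0, 0, 0, -0.1, 0], [0, 0, 0, 0, 0, -0.1, 0], [0, 0, 0, 0, 0, -0.1, 0], [0, 0, 0, 0, 0, -0.1, 0], [0, 0, 0, 0, 0, -0.1, 0], [0, 0, 0, 0, 0, -0.1, 0], [0, 0, 0, 0, 0, -0.05, 0], [0, 0, 0, 0, 0, 0, 0], [0, 0, 0, 0, 0, 0, 0]]
  ]
}}

```text
time: 10.33
tool_pos: [0.6861, -0.0945, 0.3211]
tool_rot: [0.34, 0.053, 0.939, -0.019]
contact_force: [1.2, -0.8, -2.8]
gripper_width: 0.289
grasp_force: 59.2
```

```bash
python3 - <<'E'
from h import *
s=state(); p,R=tool(s); print(s["time"],p,R.round(3),s["gripper_width"],s["grasp_force"])
ims=[]
for c in ("scene","wrist"):
    f=grab_frame(c); ims.append(f["color"])
    for r in regions_of("lary_handle",f)[:2]:
        P=cloud(f,r["pixels"]); P=P[np.linalg.norm(P-p,axis=1)<.15]
        print(c,round(r["p"],2),np.round(r["rect"]),len(P))
        if len(P)<50: continue
        print(P.min(0).round(3),P.max(0).round(3))
        lo=P[:,2].min()
        for z in np.arange(lo,P[:,2].max(),.015):
            m=abs(P[:,2]-z-.0075)<.0075
            if m.sum()>5: print(round(z,3),m.sum(),np.median(P[m],0).round(4))
cv2.imwrite("pics/s3.png",cv2.resize(ims[0][150:390,260:480],None,fx=2.4,fy=2.4))
E
```

```text
10.3333 [ 0.68605846 -0.09450041  0.32113585] [[-0.764  0.113  0.636]
 [ 0.087  0.994 -0.071]
 [-0.64   0.001 -0.769]] 0.28852645785219 59.17172849178314
scene 0.79 [420. 182.  22.  60.] 787
[ 0.657 -0.11   0.234] [ 0.685 -0.085  0.338]
0.234 108 [ 0.6648 -0.1029  0.2424]
0.249 126 [ 0.665  -0.1031  0.2564]
0.264 128 [ 0.6648 -0.1026  0.272 ]
0.279 127 [ 0.6652 -0.1033  0.2872]
0.294 140 [ 0.6645 -0.1022  0.3017]
0.309 110 [ 0.6638 -0.1008  0.3157]
0.324 47 [ 0.662  -0.0941  0.3289]
wrist 0.67 [322. 273.  73. 289.] 17492
[ 0.662 -0.107  0.235] [ 0.689 -0.078  0.366]
0.235 826 [ 0.6653 -0.0911  0.2441]
0.25 1324 [ 0.6653 -0.091   0.2581]
0.265 1361 [ 0.6653 -0.0907  0.2732]
0.28 1729 [ 0.6653 -0.0906  0.2883]
0.295 1967 [ 0.6656 -0.0907  0.303 ]
0.31 2280 [ 0.6654 -0.0906  0.3182]
0.325 2556 [ 0.6651 -0.0905  0.3331]
0.34 2959 [ 0.6681 -0.0907  0.3469]
0.355 2489 [ 0.6694 -0.0911  0.3618]
```

View pics/s3.png

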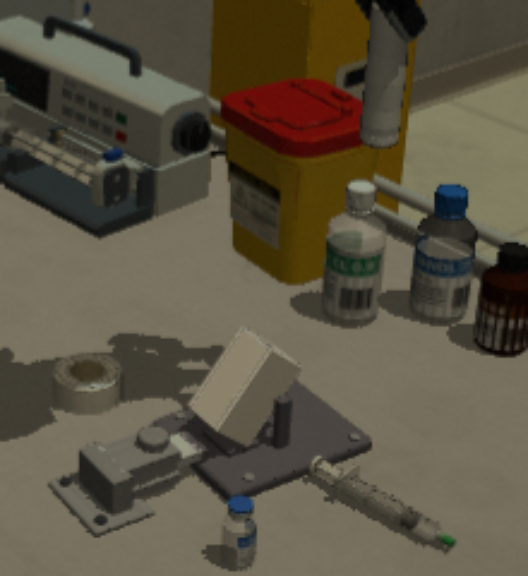

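The crop shows the handle hanging upright near (385,90). From both views its lean is about 1°, and the foot is at 0.235 m. The pin head is flat on the fork and the bystanders are in place. I'll let it settle and hand in.

>>> {"op": "jog_arm", "data": {
  "moves": [
    [[0, 0, 0, 0, 0, 0, 0], [0, 0, 0, 0, 0, 0, 0], [0, 0, 0, 0, 0, 0, 0], [0, 0, 0, 0, 0, 0, 0], [0, 0, 0, 0, 0, 0, 0], [0, 0, 0, 0, 0, 0, 0]]
  ]
}}

```text
time: 11.03
tool_pos: [0.6876, -0.0948, 0.3248]
tool_rot: [0.342, 0.053, 0.938, -0.019]
contact_force: [0.6, 0.3, -2.9]
gripper_width: 0.289
grasp_force: 59.2
```

```bash
python3 -c "
from plant import *
print(state()['joint_vel']); print(job_done())"
```

```text
[-1.04151629e-03  3.94834369e-05  6.96521148e-04 -8.49526572e-04
  6.16817780e-04 -1.47730022e-03]
the job is handed in; nothing more can be done
None
```

I handed the job in at about 11 s: the pin is home, and the handle is held still and upright, neck up, with its foot about 23 cm above the worktop. The bystanders look undisturbed; no verdict came back.

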